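Put the last sample candle and its tag on the sloping sample rack

ROBOT

A 6-joint arm with a two-finger parallel gripper is mounted at the origin on the work surface. World frame = base frame: x ahead of the robot, y to its left, z up, the work surface at z = 0. Lengths are in m, angles in rad, forces in N, time in s.
With the tool pointing down it reaches from about 0.275 to 0.825 m from the base axis. Payload 5.2 kg.
Tool frame: the origin (TCP) lies at the very end of the fingers, on their centre line; the grasp point (between the pads) lies bot.tcp_to_grasp behind it (bot.tcp_to_grasp is the distance from the TCP to the grasp point, in m); z points along the fingers, x is the direction in which the jaws open and shut, and the axes are right-handed (so a half turn about z gives the same grasp; the last joint's range is limited). The gripper opens to 93 mm and grips with 3 to 60 N. Pads are 15 mm wide; open, the fingers measure 128 mm over their backs; the gripper's body (75 mm by 188 mm) begins 65 mm behind the grasp point.
Start: joints at [-1.331, 0.259, 1.535, -0, 1.348, -0.203], TCP at [0.236, -0.497, 0.18] pointing down, gripper open.
Joint ranges: [-3.14, 3.14], [-0.91, 2.08], [0.19, 2.58], [-1.22, 4.36], [0.22, 2.71], [-3.12, 3.12]. Speed limits (rad/s): [2.57, 2.57, 3.14, 3.14, 3.14, 3.14].

INTERFACE

Orientations are given as a rotation vector (axis times angle).
In Python, from bench import sense, snapshot, workorder, bot gives the robot as it stands. The module is installed in compiled form; this text tells all that it offers.
- The arm moves only by the tool drive_tool, never from a script. Its argument "increments" is a list of rows, each a list of 7 numbers: the opening, from -1 (shut) to 1 (fully open), then the shift along the tool's x, y, z as a fraction of full scale, then the turn, a rotation vector about the tool's x, y, z as a fraction of full scale. A call has 1 to 20 rows; each row shifts and turns the commanded pose from where the row before left it, along the tool's axes as they then stand; what a row does not reach is not made up. Full scale, the value 1, is 5 cm for a shift and 8 degrees for a turn. A row lasts 1/8 s, in which the tool goes at most 62.5 mm and 10.7 degrees, less where a joint would pass 70% of its speed; a pose out of reach is approached as far as the arm can. A call with a number of a shift or a turn outside -1 to 1 is refused whole. A call with a gripper value outside its range is refused whole. The fingers move at their own pace and stop on an object; "force" is the grip in N (left out, the last holds). Time passes only in rows, so rows that do not move let the fingers close. It gives the time, the measured TCP pose, the force and the opening at its end, in the units of the state.
- sense(): the state, without advancing time (a new reading comes with each control period).
- snapshot(name): name is "scene" or "top" or "wrist"; returns a dict with "pixels" (480x640x3 uint8, red, green, blue), "fx", "fy", "cx", "cy" (pixels), "extrinsics" (4x4, takes a point from camera to world coordinates). Camera axes: x right, y down, z forward; pixel columns grow to the right and rows downward; lengths in m; the calibration is good to about 2 mm. The wrist camera is an equidistant fisheye: a pixel r from the principal point sees the ray r / f radians off the axis. A picture is of the moment at which its call begins. There is no depth.
- workorder.sign_off(): hands the job in, once; it reports no verdict.
The state is a dict: "time": time; "q": joint angles; "qvel": joint speeds; "joint_torque": joint torques, N m; "tcp_pos": TCP position; "ee_rot": TCP orientation; "wrist_force": force on the tool from outside, world axes, zero at the start; "ft_torque": the same for the moment, N m; "finger_gap": finger opening in m.
Only numpy, scipy, OpenCV 4.12 (cv2) and the standard library are available. Lean on these libraries where they do the work, as an engineer would, in place of code of your own. Each camera call takes 0.05 s, during which the arm holds its last target. There are 200 camera calls.

TASK

Complete the sloping sample rack: snap the loose long candle, wick end uphill, into the one empty pair of spring clips, pushing it straight into the slope until it clicks home at both ends and then no further, so that the soft rubber bar behind it is not crushed. Hang the blank wooden tag by its hole on the slanted peg above that same candle. Let both go and leave the tin, the jar, the bottle, the stub candle and the finished samples as they are.

Things in the scene. Friction and masses are not known exactly. Their poses are not given: they have to be found in the camera images.
- candle: The loose candle, dark red wax, a cylinder 26 mm in diameter and 150 mm long, 75 g, with a paper band 54 mm long centred 24 mm from the middle towards the foot; lies on the table. Origin: on its underside as it lies at the start, halfway along; its x axis runs along the candle towards the wick end. The +x end is domed (last 10 mm) with a 14 mm wick on top; the foot end (-x) is flat.
- candle_mid (a point): Centre of the candle, on its axis (13 mm above the table at the start).
- candle_head (a point): Point on the candle's axis, 48 mm from the middle towards the wick.
- candle_foot (a point): Point on the candle's axis, 48 mm from the middle towards the foot.
- tag: Blank plywood tag lying flat on the table, 64 mm long (its x), 40 mm wide (its y), 6 mm thick, 20 g. Origin: centre of its underside. A round 21 mm hole goes through it, centred 16 mm from the middle towards +x.
- tag_hole (a point): Centre of the tag's hole, halfway through its thickness.
- rack: Wooden base plate of the sample rack, 235 mm (x) by 290 mm (y) by 8 mm, fixed. Three modules of equal make stand on it side by side, 90 mm apart along its y; two hold a finished candle and tag, one is empty. Origin: centre of its underside; -x is the low front side, roughly facing the robot.
- slot: The empty module (fixed), 86 mm wide, same heading as the rack. Origin: centre of its underside, on the base plate. Its board is a 30 degree slope rising towards +x. A wooden stop ends the board at its low end: face 86 mm down the slope from the seat, 45 mm high. At the high end a post (28 mm wide, 185 mm high) carries the peg.
- clip_low (a point): Midway between the two lips of the lower spring clip, 48 mm down the slope from the seat and 9 mm farther out of the slope than the seated candle's axis; axes as for seat. Two sprung jaws, 12 mm long up the slope, with white rounded lips of 4 mm radius, 19 mm apart. The candle touches the lips when its axis is 10 mm out from here and has passed them when it is here.
- clip_high (a point): The same for the upper clip, 48 mm up the slope. Between the clips 80 mm are free for fingers. The jaws yield sideways; both clips together resist with about 9 to 13 N, hardest when the candle's axis is 5 to 8 mm out from here; farther in than this point they pull it home.
- seat (a point): Centre of the seated candle in the empty module. Axes: x up the slope (where the wick end must point), y across, z straight out of the slope (30 degrees from vertical, leaning to the robot's side). The candle is pushed in along -z. The board's surface is 40 mm behind.
- peg (a point): Root of the empty module's peg on its post. The peg is a steel rod 6 mm in diameter, 40 mm long with a round end, along this point's z, which leans 45 degrees from vertical towards the low side of the rack; x is square to it, uphill; y across. The hung tag slides down to the root by itself and hangs with its hole end up.
- pad (a joint): Travel (m) of the rubber-covered spring bar that lies along the middle of the empty module behind the candle, 12 mm wide (it passes between the fingers): 0 empty, about 0.001 to 0.003 with the candle home, pushed in with 2 N per mm; at 0.008 it counts as crushed; stop at 0.010.
- full1: A finished module (fixed) of the same make with its candle and hanging tag; origin as for slot.
- full2: The other finished module (fixed); origin as for slot.
- tin: Bystander: plain closed metal tin, 52 mm in diameter, 45 mm high, standing near the candle's foot end. Origin: centre of its underside.
- stub: Bystander: short thick candle, 44 mm in diameter, 60 mm high, standing near the tag. Origin: centre of its underside.
- jar: Bystander: amber glass jar with a metal lid, 58 mm in diameter, 85 mm high, standing to the left of the rack, towards the back. Origin: centre of its underside.
- flask: Bystander: white plastic bottle, 54 mm in diameter, 170 mm high, standing to the right of the rack, towards the back. Origin: centre of its underside.
Not all that is in view belongs to the job. Of the things shaped like the tag, the plywood one is meant. Of the things that look like the candle, take the one that is farthest to the robot's left at the start.

How it is judged:
At the end, for the whole second after the job is handed in: Candle in the empty clips, wick uphill: axis at both clips at most 4 mm out (10 mm in) and 6 mm sideways of the seat, middle within 15 mm along the slope. Tag on that module's peg, hole within 10 mm of its axis, at most 34 mm from the root, hole end up within 0.8 rad. Both at rest (z of candle_head in the frame of seat between -0.01 and 0.004 m and y of candle_head in the frame of seat between -0.006 and 0.006 m and z of candle_foot in the frame of seat between -0.01 and 0.004 m and y of candle_foot in the frame of seat between -0.006 and 0.006 m and x of candle_mid in the frame of seat between -0.015 and 0.015 m and x of candle_head in the frame of seat above 0.02 m and x of tag_hole in the frame of peg between -0.01 and 0.01 m and y of tag_hole in the frame of peg between -0.01 and 0.01 m and z of tag_hole in the frame of peg between -0.003 and 0.034 m and angle between tag's own x axis and vertical below 0.8 rad and linear speed of each of candle, tag below 0.02 m/s); the robot touches nothing.
It fails at once if The rubber bar is pushed in by more than 8 mm (crushed) (value of joint pad above 0.008 m).
It fails at once if The tin, the jar, the bottle or the stub candle is moved more than 25 mm or tipped more than 0.4 rad (distance of any of tin, jar, stub, flask from where it was at the start of the episode above 0.025 m or angle between any of tin, jar, stub, flask's own z axis and vertical above 0.4 rad).
It fails at once if A finished sample is struck with more than 25 N (contact force between any of full1, full2 and the arm above 25 N or contact force between any of full1, full2 and the fingers above 25 N or contact force between any of full1, full2 and candle above 25 N or contact force between any of full1, full2 and tag above 25 N).
It also fails if it takes over 58 s, if anything falls off the work surface, if the arm or the gripper's body presses on something with over 40 N, if the wrist force passes 120 N, or if a joint passes its speed limit or range.

## Working session

There is one attempt and no reset: what is moved stays moved. The work goes in short steps, Python scripts to look and compute and a tool call to move; the robot and the scene stay as the last step left them, time stands still between calls to the robot, and variables do not carry over. Pictures are saved under pics/ and viewed, about 8 in all and at most 12, crops included, and the job is handed in when it is done.

Besides the shell and the picture viewer there is one more tool, called after "Call:" as a command line: name --pt "numbers of a row" for each row, then --argument value for the rest. drive_tool: Moves the arm, as the interface text tells. Its arguments: {"type":"object","properties":{"increments":{"type":"array","items":{"type":"array","items":{"type":"number"}}},"force":{"type":"number"}},"required":["increments"]}

```bash
mkdir -p pics
cat > h.py <<'E'
import numpy as np, cv2
from bench import sense, snapshot, workorder, bot
from scipy.spatial.transform import Rotation as R
def save(n,f,crop=None,s=1):
    d=snapshot(n); im=d["pixels"][:,:,::-1].copy(); 
    np.savez('pics/'+f+'.npz',**d)
    if crop: x0,y0,x1,y1=crop; im=im[y0:y1,x0:x1]
    cv2.imwrite('pics/'+f+'.png',cv2.resize(im,None,fx=s,fy=s,interpolation=cv2.INTER_CUBIC))
    return d
def crop(f,g,c,s):
    d=np.load('pics/'+f+'.npz'); x0,y0,x1,y1=c
    cv2.imwrite('pics/'+g+'.png',cv2.resize(d["pixels"][y0:y1,x0:x1,::-1],None,fx=s,fy=s,interpolation=cv2.INTER_CUBIC))
def ray(d,u,v,fish=False):
    x=(u-d["cx"])/d["fx"]; y=(v-d["cy"])/d["fy"]; E=d["extrinsics"]
    if fish:
        r=np.hypot(x,y); k=np.sin(r)/r if r>1e-9 else 1; c=np.array([x*k,y*k,np.cos(r)])
    else: c=np.array([x,y,1.])
    w=E[:3,:3]@c; return E[:3,3],w/np.linalg.norm(w)
def onz(d,u,v,z,fish=False):
    o,w=ray(d,u,v,fish); return o+w*(z-o[2])/w[2]
def tri(rays):
    A=np.zeros((3,3));b=np.zeros(3)
    for o,w in rays: P=np.eye(3)-np.outer(w,w);A+=P;b+=P@o
    p=np.linalg.solve(A,b); return p,[np.linalg.norm((np.eye(3)-np.outer(w,w))@(p-o)) for o,w in rays]
def proj(d,p,fish=False):
    E=d["extrinsics"]; c=E[:3,:3].T@(np.asarray(p)-E[:3,3])
    if fish:
        r=np.hypot(c[0],c[1]); t=np.arctan2(r,c[2]); c=np.array([c[0]/r*t,c[1]/r*t,1])
    return np.array([d["cx"]+d["fx"]*c[0]/c[2],d["cy"]+d["fy"]*c[1]/c[2]])
E
python3 - <<'E'
from h import *
for n in("scene","top"):
    d=save(n,n); print(n,d["fx"],d["cx"],d["cy"]); print(d["extrinsics"].round(3))
a=cv2.imread('pics/scene.png');b=cv2.imread('pics/top.png')
print(bot.tcp_to_grasp, sense())
E
```

```text
scene 433.3394603640368 313.9724752312565 244.4036188673671
[[-0.467  0.616 -0.634  1.215]
 [ 0.884  0.324 -0.336  0.321]
 [-0.002 -0.718 -0.696  0.926]
 [ 0.     0.     0.     1.   ]]
top 570.1754958760871 309.94551802474723 238.56934227764583
[[-0.027 -0.995  0.091  0.354]
 [-1.     0.026 -0.017 -0.051]
 [ 0.015 -0.092 -0.996  1.492]
 [ 0.     0.     0.     1.   ]]
0.0188 {'time': 0.1, 'q': array([-1.33079656e+00,  2.59236963e-01,  1.53592956e+00,  3.37274315e-06,
        1.34798296e+00, -2.02793263e-01]), 'qvel': array([ 0.00068175, -0.00158541, -0.00048335, -0.00040248,  0.00029324,
        0.00067361]), 'joint_torque': array([ 2.41646929e-03, -4.38213551e+01, -2.84641385e+01,  7.20847026e-02,
        3.63701850e-02, -4.93819675e-05]), 'tcp_pos': array([ 0.23555431, -0.49642545,  0.17913641]), 'ee_rot': array([-2.65411538e+00,  1.67883061e+00,  1.75687385e-03]), 'wrist_force': array([ 0.48669269, -1.07563507, -0.78667508]), 'ft_torque': array([0.0393069 , 0.00514315, 0.0071362 ]), 'finger_gap': 0.09306617847113244}
```

View pics/scene.png

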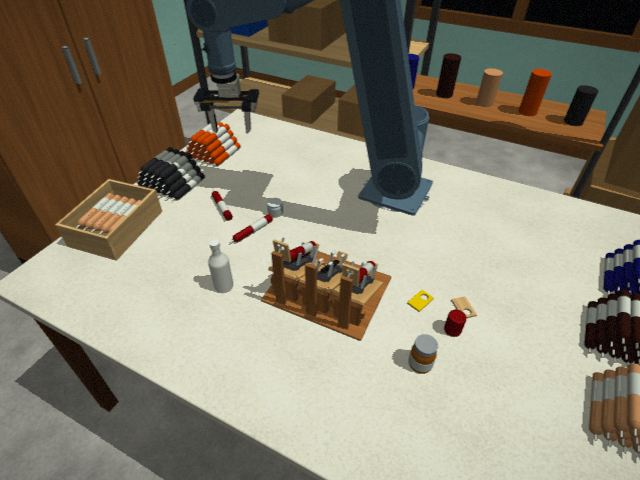

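View pics/top.png

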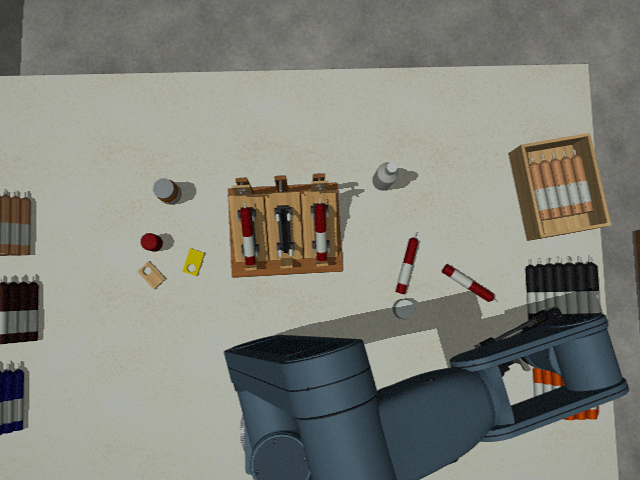

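Two loose dark-red candles appear in the top view. One is at (407,264), with its wick up at (417,234) and the tin at its foot (403,309). The other is at (468,283). Image left is robot left, so the first is meant. The plywood tag is at (151,275); the yellow one at (194,262) is a decoy. The empty module is the middle one, around (284,230). I'll confirm these in enlarged crops.

Run:
```python
from h import *
crop('top','t2',(225,165,425,315),4)
a=np.load('pics/scene.npz')["pixels"][:,:,::-1]
A=cv2.resize(a[205:345,225:400],None,fx=4,fy=4,interpolation=cv2.INTER_CUBIC)
cv2.imwrite('pics/s2.png',A)
b=np.load('pics/top.npz')["pixels"][:,:,::-1]
C=cv2.resize(b[225:300,130:215],None,fx=5,fy=5,interpolation=cv2.INTER_CUBIC)
D=cv2.resize(a[280:345,400:485],None,fx=5,fy=5,interpolation=cv2.INTER_CUBIC)
cv2.imwrite('pics/tag2.png',np.hstack([C,np.vstack([D,np.zeros((375-325,425,3),np.uint8)])])[:,:800])
```

```text
(no output)
```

View pics/t2.png

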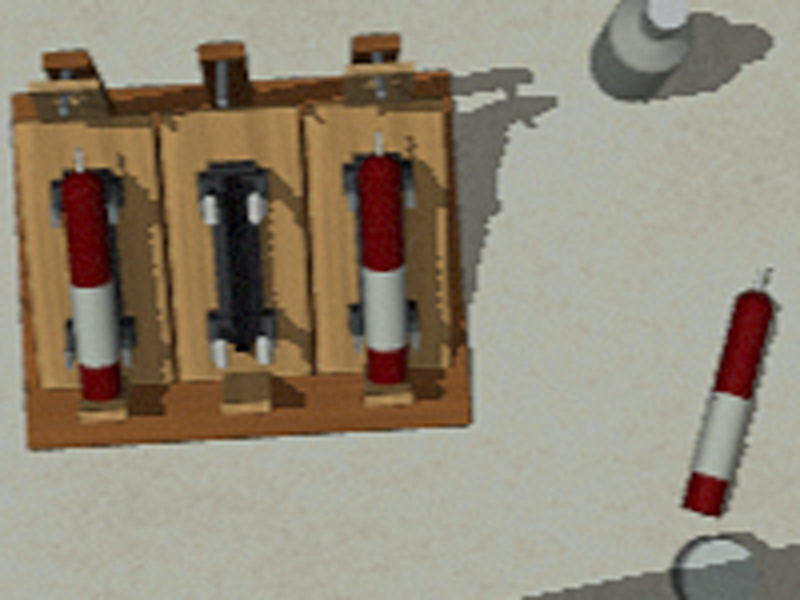

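View pics/s2.png

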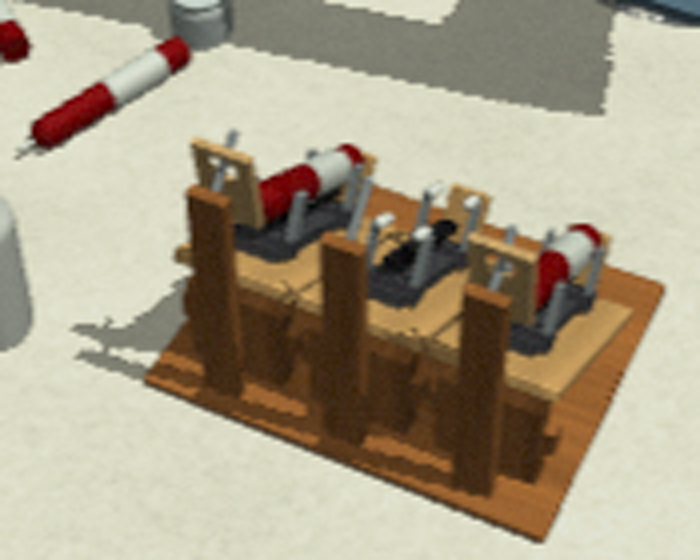

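View pics/tag2.png

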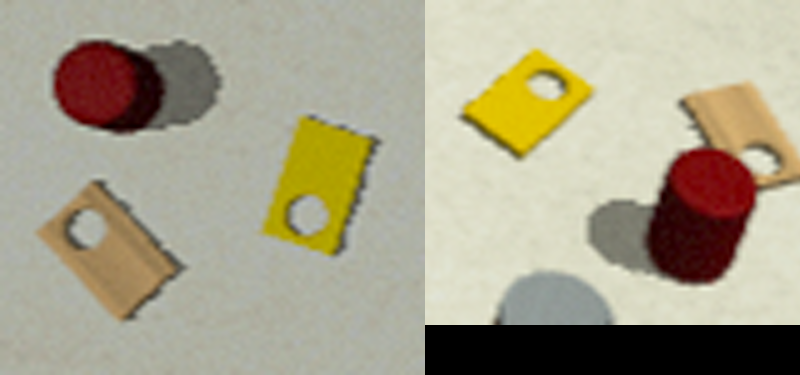

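Crops confirm: candle, with its foot at the tin and wick at the far end; plywood tag; middle module empty. Pictures used: 5. Now measure.

Run:
```python
from h import *
t=np.load('pics/top.npz');s=np.load('pics/scene.npz')
T=lambda X,Y:((X+.5)/4-.5+225,(Y+.5)/4-.5+165)
S=lambda X,Y:((X+.5)/4-.5+225,(Y+.5)/4-.5+205)
T5=lambda X,Y:((X+.5)/5-.5+130,(Y+.5)/5-.5+225)
S5=lambda X,Y:((X-425+.5)/5-.5+400,(Y+.5)/5-.5+280)
def two(n,a,b):
    p,r=tri([ray(t,*a),ray(s,*b)]); print(n,p.round(4),np.round(r,4))
two('candle dome',T(757,291),S(38,132)); two('candle foot',T(703,505),S(181,50))
print('z13', onz(t,*T(757,291),.013),onz(t,*T(703,500),.013))
two('hole',T5(86,229),S5(761,160))
for c in[(97,182),(183,268),(123,320),(38,232)]: print('tagc',onz(t,*T5(*c),.006).round(4))
print('hole z3',onz(t,*T5(86,229),.006).round(4))
for c in[(30,450),(470,427),(13,95),(450,72)]: print('base',onz(t,*T(*c),.008).round(4))
two('base BR(scene BL)',T(450,72),S(147,381)); two('base BL',T(13,95),S(543,540));two('base FL',T(30,450),S(664,288))
two('cliphigh R',T(257,207),S(383,222)); two('cliphigh L',T(210,207),S(437,232));two('cliplow R',T(264,348),S(433,190)); two('cliplow L',T(219,351),S(482,200))
two('post top',T(220,46),S(345,240))
two('tin',T(715,570),S(203,12)); 
print(R.from_rotvec(sense()['ee_rot']).as_matrix().round(3))
for n,c,z in[('stub',(97,80),.06)]: print(n,onz(t,*T5(*c),z))
```

```text
candle dome [ 0.483  -0.3438  0.0267] [0.002 0.002]
candle foot [ 0.3459 -0.3033  0.0207] [0.0028 0.0028]
z13 [ 0.48528053 -0.34832836  0.013     ] [ 0.35038072 -0.30730167  0.013     ]
hole [0.4175 0.3489 0.0086] [0.0013 0.0013]
tagc [0.4421 0.3426 0.006 ]
tagc [0.3964 0.2983 0.006 ]
tagc [0.3704 0.3293 0.006 ]
tagc [0.417  0.3731 0.006 ]
hole z3 [0.4179 0.3483 0.006 ]
base [0.3945 0.1276 0.008 ]
base [ 0.4018 -0.1582  0.008 ]
base [0.6277 0.1353 0.008 ]
base [ 0.636  -0.1526  0.008 ]
base BR(scene BL) [ 0.6349 -0.1505  0.0076] [0.0025 0.0025]
base BL [0.6269 0.1365 0.0094] [0.0015 0.0015]
base FL [0.3941 0.1288 0.0077] [0.0013 0.0013]
cliphigh R [ 0.5329 -0.0243  0.129 ] [0.0014 0.0014]
cliphigh L [0.5312 0.0079 0.1344] [0.0059 0.0059]
cliplow R [ 0.4513 -0.0264  0.0841] [0.0005 0.0005]
cliplow L [0.4485 0.0049 0.087 ] [0.0044 0.0044]
post top [ 0.6171 -0.0064  0.2004] [0.0016 0.0016]
tin [ 0.3043 -0.3078  0.0282] [0.003 0.003]
[[ 0.428 -0.904 -0.   ]
 [-0.904 -0.428  0.002]
 [-0.002 -0.    -1.   ]]
stub [0.49019649 0.32819375 0.06      ]
```

```bash
cat >> h.py <<'E'
def frame(y,z):
    z=np.array(z,float);z/=np.linalg.norm(z);y=np.array(y,float);y-=z*(y@z);y/=np.linalg.norm(y)
    return np.c_[np.cross(y,z),y,z]
def go(p,M=None,turnfirst=False):
    s=sense();C=R.from_rotvec(s['ee_rot']).as_matrix();M=C if M is None else M
    d=np.array(p)-s['tcp_pos'];F=M if turnfirst else C
    print('shift units',(F.T@d/.05).round(3),'turn units',(np.degrees(R.from_matrix(C.T@M).as_rotvec())/8).round(3),'t',s['time'],'pos',s['tcp_pos'].round(4),'F',s['wrist_force'].round(1),'gap',round(s['finger_gap'],4))
E
python3 - <<'E'
from h import *
go([.417,-.327,.18],frame([-.958,.286,0],[0,0,-1]))
E
```

```text
shift units [-1.507 -4.731 -0.013] turn units [2.000e-03 1.100e-02 5.249e+00] t 0.1 pos [ 0.2356 -0.4964  0.1791] F [ 0.5 -1.1 -0.8] gap 0.0931
```

Call:
drive_tool --pt "1 -0.3 -0.94 0 0 0 0" --pt "1 -0.3 -0.94 0 0 0 0" --pt "1 -0.3 -0.94 0 0 0 0" --pt "1 -0.3 -0.94 0 0 0 0" --pt "1 -0.3 -0.94 0 0 0 0" --pt "0.3 0 0 0 0 0 0.875" --pt "0.3 0 0 0 0 0 0.875" --pt "0.3 0 0 0 0 0 0.875" --pt "0.3 0 0 0 0 0 0.875" --pt "0.3 0 0 0 0 0 0.875" --pt "0.3 0 0 0 0 0 0.875" --pt "0.3 0 0 0 0 0 0" --pt "0.3 0 0 0 0 0 0"

```text
time: 1.72
tcp_pos: [0.4158, -0.3283, 0.1796]
ee_rot: [1.88, -2.517, -0.001]
wrist_force: [0.0, 0.1, 1.0]
finger_gap: 0.0605
```

Run:
```python
from h import *
d=save('wrist','w1',None,1.25); print(d['fx'],d['cx'],d['cy'],d['extrinsics'].round(3))
go([.417,-.327,.18],frame([-.958,.286,0],[0,0,-1]))
for p in[(.417,-.327,.013),(.485,-.348,.013),(.346,-.305,.013),(.304,-.308,.045)]: print(proj(d,p,True)*1.25)
```

```text
371.64829954431775 320.5117796811881 244.53368713337343 [[-0.284 -0.925 -0.253  0.486]
 [-0.959  0.274  0.075 -0.348]
 [ 0.     0.264 -0.965  0.386]
 [ 0.     0.     0.     1.   ]]
shift units [-0.033 -0.016 -0.006] turn units [0.003 0.002 0.013] t 1.775 pos [ 0.4158 -0.3284  0.1797] F [0.5 0.5 0.6] gap 0.0604
[399.84084271 269.90309274]
[400.84619626 182.28318806]
[398.80922421 355.08375256]
[416.63798866 413.12147632]
```

View pics/w1.png

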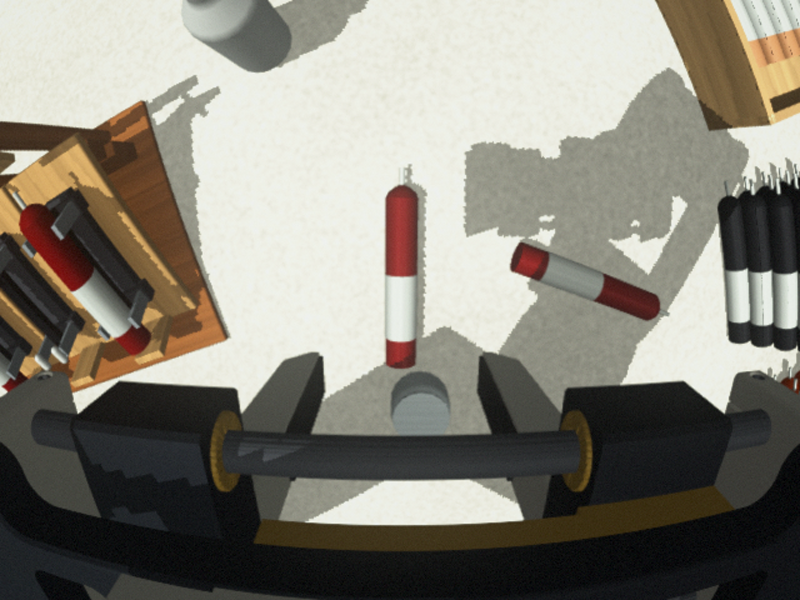

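Picture 6: wrist view shows the candle upright in the image, dome tip at (401,184) and foot at (400,367), as projected. The tin is at (420,405), clear of the grasp.

Run:
```python
from h import *
d=np.load('pics/w1.npz')
k=lambda X,Y:((X+.5)/1.25-.5,(Y+.5)/1.25-.5)
a=onz(d,*k(401,184),.014,True);b=onz(d,*k(400.5,367),.018,True);print(a,b,np.linalg.norm(a-b),(a+b)/2)
t=np.load('pics/top.npz'); T=lambda X,Y:((X+.5)/4-.5+225,(Y+.5)/4-.5+165)
print('band edge tri',tri([ray(d,*k(401,276),True),ray(t,*T(733,391))]))
v=a-b;v[2]=0;m=(a+b)/2
go([m[0],m[1],.003],frame(-v,[0,0,-1]))
```

```text
[ 0.48377375 -0.34765966  0.014     ] [ 0.33706761 -0.30375702  0.018     ] 0.1531866035870494 [ 0.41042068 -0.32570834  0.016     ]
band edge tri (array([ 0.41805568, -0.32654301,  0.03714173]), [np.float64(0.0017933122259296405), np.float64(0.00179331222592955)])
shift units [-0.02   0.117  3.534] turn units [0.003 0.002 0.017] t 1.775 pos [ 0.4158 -0.3284  0.1797] F [0.5 0.5 0.6] gap 0.0604
```

Call:
drive_tool --pt "0.3 -0.02 0.06 0.9 0 0 0" --pt "0.3 0 0 0.9 0 0 0" --pt "0.3 0 0 0.9 0 0 0" --pt "0.3 0 0 0.5 0 0 0" --pt "0.3 0 0 0.32 0 0 0" --pt "-0.8 0 0 0 0 0 0" --pt "-0.8 0 0 0 0 0 0" --pt "-0.8 0 0 0 0 0 0" --pt "-0.8 0 0 0 0 0 0" --pt "-0.8 0 0 -0.8 0 0 0" --pt "-0.8 0 0 -1 0 0 0" --pt "-0.8 0 0 -1 0 0 0" --pt "-0.8 0 0 -1 0 0 0" --pt "-0.8 0 0 0 0 0 0" --force 40

```text
time: 3.52
tcp_pos: [0.4153, -0.3289, 0.1989]
ee_rot: [-1.877, 2.519, -0.016]
wrist_force: [0.5, -0.2, 0.4]
finger_gap: 0.0091
```

Run:
```python
from h import *
d=np.load('pics/w1.npz')
up=np.array([np.cos(.028)*.866,np.sin(.028)*.866,.5]); z=-np.array([-np.cos(.028)*.5,-np.sin(.028)*.5,.866])
clip=np.array([.491,-.0095,.108]); 
go(clip-z*.085,frame(-up,z)); go(clip-z*.085,frame(-up,z),True)
```

```text
shift units [-6.291  1.186  0.301] turn units [ 3.665 -0.644 -2.212] t 3.525 pos [ 0.4153 -0.3289  0.1989] F [ 0.5 -0.2  0.4] gap 0.0091
shift units [-6.344 -0.557  0.72 ] turn units [ 3.665 -0.644 -2.212] t 3.525 pos [ 0.4153 -0.3289  0.1989] F [ 0.5 -0.2  0.4] gap 0.0091
```

The gap is 9 mm, which is exactly the commanded -0.8, so the candle isn't held. Looking.

Run:
```python
from h import *
d=save('wrist','w2',None,1.25)
```

```text
(no output)
```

View pics/w2.png

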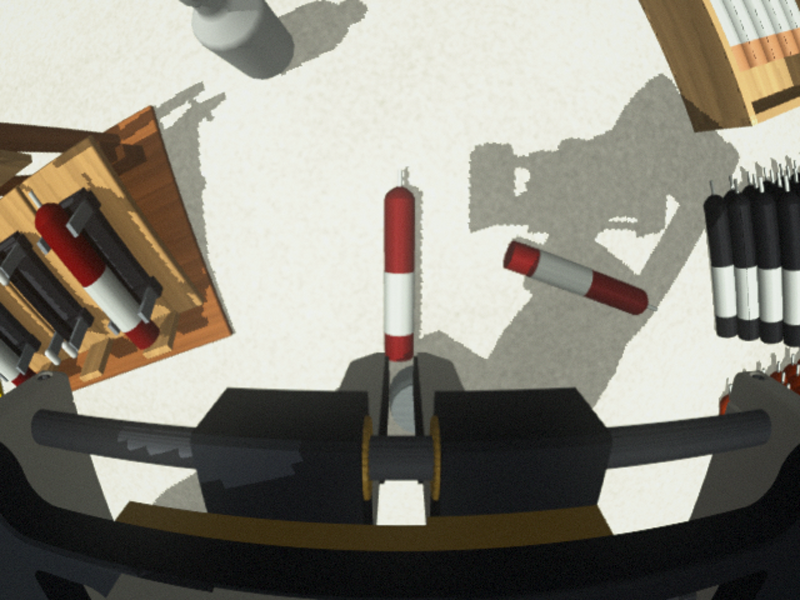

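Picture 7: the candle is untouched (dome at (400,187)), so I lifted before the fingers had closed. Repeating with a pause to check.

Call:
drive_tool --pt "0.1 0 0 0.8 0 0 0" --pt "0.1 0 0 0.8 0 0 0" --pt "0.1 0 0 0.8 0 0 0" --pt "0.1 0 0 0.5 0 0 0" --pt "0.1 0 0 0.5 0 0 0" --pt "0.1 0 0 0.3 0 0 0" --pt "0.1 0 0 0.2 0 0 0" --pt "0.1 0 0 0 0 0 0" --force 40

```text
time: 4.58
tcp_pos: [0.4129, -0.3263, -0.0017]
ee_rot: [1.877, -2.519, -0.002]
wrist_force: [-0.6, 0.7, 0.1]
finger_gap: 0.0513
```

Call:
drive_tool --pt "-0.9 0 0 0 0 0 0" --pt "-0.9 0 0 0 0 0 0" --pt "-0.9 0 0 0 0 0 0" --pt "-0.9 0 0 0 0 0 0" --pt "-0.9 0 0 0 0 0 0" --pt "-0.9 0 0 0 0 0 0"

```text
time: 5.32
tcp_pos: [0.4133, -0.3267, -0.0011]
ee_rot: [1.877, -2.519, -0.0]
wrist_force: [-0.0, -0.4, 0.3]
finger_gap: 0.0049
```

Run:
```python
from h import *
d=save('wrist','w3',None,1)
s=save('scene','s3'); t=save('top','t3')
A=d['pixels'][:,:,::-1]
B=cv2.resize(s['pixels'][170:270,190:310,::-1],(384,320)); C=cv2.resize(t['pixels'][220:330,360:460,::-1],(384,320))
# compose small
o=np.zeros((600,800,3),np.uint8);o[:360,:480]=cv2.resize(A,(480,360));o[:267,480:]=cv2.resize(B,(320,267));o[270:600,480:780]=cv2.resize(C,(300,330))
cv2.imwrite('pics/comp3.png',o)
```

```text
(no output)
```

View pics/comp3.png

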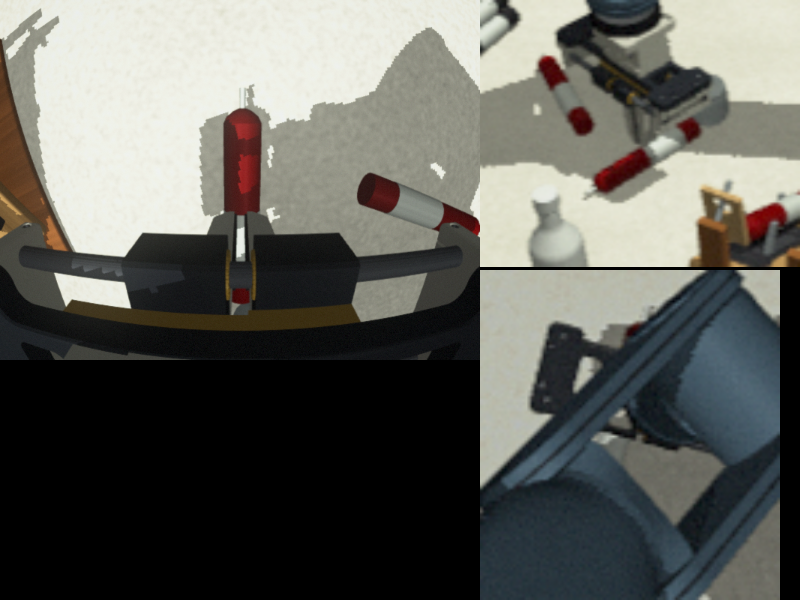

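Run:
```python
from h import *
w=np.load('pics/w3.npz');s=np.load('pics/s3.npz')
st=sense(); M=R.from_rotvec(st['ee_rot']).as_matrix(); p=st['tcp_pos']; print(p,st['finger_gap'],st['wrist_force'])
for a in(0,.02,.04,.06):
    q=p-M[:,2]*a; print(a,'wrist',proj(w,q,True).round(1),'scene',proj(s,q).round(1))
B=cv2.resize(s['pixels'][180:245,225:290,::-1],(600,600),interpolation=cv2.INTER_CUBIC)
cv2.imwrite('pics/s3c.png',B)
print(w['extrinsics'].round(3))
```

```text
[ 0.41328674 -0.32666529 -0.00117816] 0.004798677865619297 [ 0.86593506  0.5552095  -0.13151094]
0 wrist [322.3 270.9] scene [251.9 232.3]
0.02 wrist [322.5 283.3] scene [251.3 227.6]
0.04 wrist [322.7 298.1] scene [250.6 222.8]
0.06 wrist [323.  316.3] scene [249.9 217.9]
[[-0.286 -0.924 -0.253  0.483]
 [-0.958  0.276  0.075 -0.346]
 [ 0.001  0.263 -0.965  0.205]
 [ 0.     0.     0.     1.   ]]
```

View pics/s3c.png

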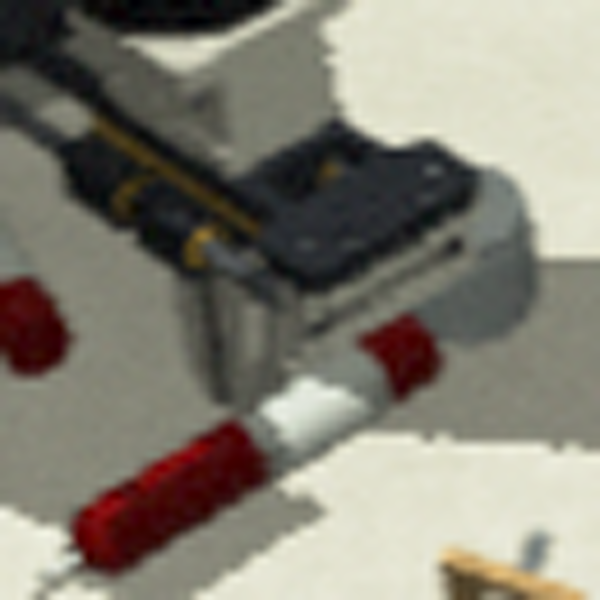

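Picture 9: the closed fingertips end on top of the candle at crop (230,405), instead of beside it at (248,483). The tips look 2–3 cm higher than the reported TCP, so I'll check that against known points.

Run:
```python
from h import *
from scipy.optimize import least_squares
w=np.load('pics/w3.npz');w1=np.load('pics/w1.npz');t=np.load('pics/top.npz')
print('dome w3',onz(w,322.7,145.5,.013,True))
print('rack corner w1 (fixed cams .4018,-.158):',onz(w1,228/1.25,337/1.25,.008,True), 'rear .636,-.1526:',onz(w1,145/1.25,101/1.25,.008,True))
# segment candle in w3: width of red rows
for nm,d in(('w3',w),('w1',w1)):
    im=d['pixels'].astype(int); m=(im[:,:,0]>90)&(im[:,:,1]<70)&(im[:,:,2]<70)
    for r in ((180,220,250) if nm=='w3' else (160,180,210)):
        c=np.where(m[r,280:360])[0]+280
        if len(c):
            (o,a),(_,b)=ray(d,c[0]-.5,r,True),ray(d,c[-1]+.5,r,True); ang=np.arccos(a@b)
            mid=(a+b)/2; L=.013/np.sin(ang/2); print(nm,r,c[0],c[-1],'axis z est',(o+mid/np.linalg.norm(mid)*L)[2].round(4))
```

```text
dome w3 [ 0.48260448 -0.3474447   0.013     ]
rack corner w1 (fixed cams .4018,-.158): [ 0.4026636  -0.16087152  0.008     ] rear .636,-.1526: [ 0.63165269 -0.15452271  0.008     ]
w3 180 316 342 axis z est -0.1531
w3 220 318 341 axis z est -0.1898
w3 250 318 334 axis z est -0.3411
w1 160 309 331 axis z est -0.0378
w1 180 309 331 axis z est -0.0347
w1 210 309 331 axis z est -0.0287
```

Run:
```python
from h import *
from scipy.optimize import least_squares
w1=np.load('pics/w1.npz');w3=np.load('pics/w3.npz');s=np.load('pics/s3.npz')
k=lambda X,Y:np.array([(X+.5)/1.25-.5,(Y+.5)/1.25-.5])
p=np.array([.4158,-.3284,.1797]);M=R.from_rotvec([1.88,-2.517,-.001]).as_matrix()
obs=[(1,k(479,355)),(-1,k(323,355))]
g=.0604/2
for sg,_ in obs:
  for a in(0,.02,.03,.04): print(sg,a,[ (proj(w1,p+M@[sg*g,b,-a],True)*1.25).round(0) for b in(-.0075,0,.0075)])
print('tri tip',tri([ray(w3,320,284,True),ray(s,249.9,223.4)]))
```

```text
1 0 [array([467., 323.]), array([467., 338.]), array([466., 353.])]
1 0.02 [array([474., 337.]), array([473., 354.]), array([472., 370.])]
1 0.03 [array([478., 345.]), array([477., 362.]), array([476., 379.])]
1 0.04 [array([482., 354.]), array([480., 372.]), array([479., 389.])]
-1 0 [array([338., 323.]), array([339., 339.]), array([340., 353.])]
-1 0.02 [array([332., 337.]), array([333., 354.]), array([334., 370.])]
-1 0.03 [array([329., 345.]), array([330., 363.]), array([331., 379.])]
-1 0.04 [array([325., 354.]), array([326., 372.]), array([328., 389.])]
tri tip (array([ 0.41955643, -0.3267126 ,  0.03994513]), [np.float64(0.0017497437258712798), np.float64(0.0017497437258709818)])
```

Run:
```python
from h import *
crop('w1','w1c',(200,250,440,430),3.3)
```

```text
(no output)
```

View pics/w1c.png

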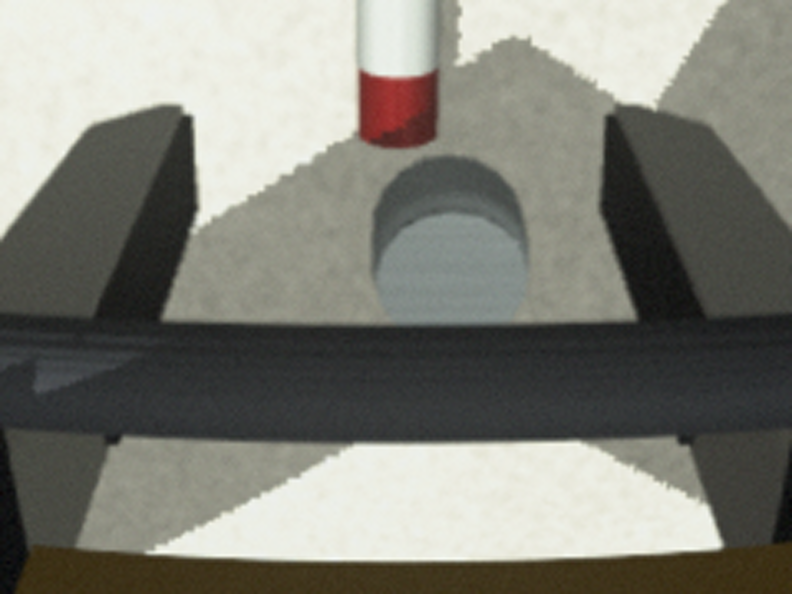

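Picture 10: the tips' front inner corners are at full-image (256,283). That puts the real finger end about 40 mm behind the reported TCP, and triangulating with the scene camera gives tips at z≈0.040 with the TCP reported at -0.001. Both views agree, so I'll treat the real tips as TCP − 0.040 along z. Next I descend carefully while watching the force.

Call:
drive_tool --pt "0.15 0 0 0 0 0 0" --pt "0.15 0 0 0 0 0 0" --pt "0.15 0 0 0 0 0 0" --pt "0.15 0 0 0 0 0 0" --pt "0.15 0 0 0 0 0 0" --pt "0.15 0 0 0 0 0 0" --pt "0.15 0 0 0.15 0 0 0" --pt "0.15 0 0 0.15 0 0 0" --pt "0.15 0 0 0.15 0 0 0" --pt "0.15 0 0 0 0 0 0"

```text
time: 6.72
tcp_pos: [0.4128, -0.3261, -0.0246]
ee_rot: [1.877, -2.519, -0.003]
wrist_force: [-0.0, 0.1, 0.0]
finger_gap: 0.0531
```

Call:
drive_tool --pt "0.15 0 0 0.08 0 0 0" --pt "0.15 0 0 0.08 0 0 0" --pt "0.15 0 0 0 0 0 0"

```text
time: 7.1
tcp_pos: [0.4131, -0.3265, -0.0319]
ee_rot: [1.877, -2.519, -0.001]
wrist_force: [0.2, 0.0, 0.0]
finger_gap: 0.0536
```

Call:
drive_tool --pt "-0.9 0 0 0 0 0 0" --pt "-0.9 0 0 0 0 0 0" --pt "-0.9 0 0 0 0 0 0" --pt "-0.9 0 0 0 0 0 0" --pt "-0.9 0 0 0 0 0 0" --force 40

```text
time: 7.72
tcp_pos: [0.4134, -0.3268, -0.0315]
ee_rot: [1.877, -2.519, 0.001]
wrist_force: [-0.5, -0.4, 0.6]
finger_gap: 0.0248
```

Gripped, but a gap of 24.8 mm against 26 mm means the tips are biting above the axis. I'll reopen, go about 9 mm deeper and grip again.

Call:
drive_tool --pt "-0.2 0 0 0 0 0 0" --pt "-0.2 0 0 0 0 0 0" --pt "-0.2 0 0 0.06 0 0 0" --pt "-0.2 0 0 0.06 0 0 0" --pt "-0.2 0 0 0.06 0 0 0" --pt "-0.2 0 0 0 0 0 0"

```text
time: 8.48
tcp_pos: [0.4133, -0.3267, -0.0386]
ee_rot: [1.877, -2.519, 0.001]
wrist_force: [-4.8, 4.5, 23.0]
finger_gap: 0.0372
```

Call:
drive_tool --pt "-0.9 0 0 0 0 0 0" --pt "-0.9 0 0 0 0 0 0" --pt "-0.9 0 0 0 0 0 0" --force 40

```text
time: 8.85
tcp_pos: [0.4144, -0.3274, -0.0385]
ee_rot: [-1.876, 2.519, -0.005]
wrist_force: [-1.4, 3.4, 17.9]
finger_gap: 0.0251
```

Contact with the table at TCP z = -0.038 confirms the tip offset (~39 mm), and the candle is now gripped at its axis. Lifting, then going to a pose above the empty clips.

Call:
drive_tool --pt "-0.9 0 0 -0.5 0 0 0" --pt "-0.9 0 0 -1 0 0 0" --pt "-0.9 0 0 -1 0 0 0" --pt "-0.9 0 0 -1 0 0 0" --pt "-0.9 0 0 -1 0 0 0" --pt "-0.9 0 0 0 0 0 0"

```text
time: 9.6
tcp_pos: [0.4151, -0.3288, 0.1885]
ee_rot: [-1.877, 2.519, -0.014]
wrist_force: [0.5, 0.3, -1.4]
finger_gap: 0.0252
```

```bash
cat >> h.py <<'E'
yaw=.028
up=np.array([np.cos(yaw)*.866,np.sin(yaw)*.866,.5]); n=np.array([-np.cos(yaw)*.5,-np.sin(yaw)*.5,.866]); lat=np.cross(n,up)
clip=np.array([.491,-.0105,.108]); OFF=.0515
E
python3 - <<'E'
from h import *
go(clip+n*(.13-OFF),frame(-up,-n))
go(clip+n*(.13-OFF),frame(-up,-n),True)
d=save('wrist','w4'); im=d['pixels'].astype(int)
for c in(318,322): print([ (r,tuple(im[r,c])) for r in range(120,290,8)])
for q in(-.08,0.,.003,.075):
    s=sense();M=R.from_rotvec(s['ee_rot']).as_matrix();print(q,proj(d,s['tcp_pos']+M@[0,-q,-OFF],True).round(1),proj(d,s['tcp_pos']+M@[0,-q,-OFF-.013],True).round(1))
E
```

```text
shift units [-6.29   1.115  0.212] turn units [ 3.672 -0.638 -2.214] t 9.6 pos [ 0.4151 -0.3288  0.1885] F [ 0.5  0.3 -1.4] gap 0.0252
shift units [-6.321 -0.663  0.672] turn units [ 3.672 -0.638 -2.214] t 9.6 pos [ 0.4151 -0.3288  0.1885] F [ 0.5  0.3 -1.4] gap 0.0252
[(120, (np.int64(228), np.int64(234), np.int64(226))), (128, (np.int64(229), np.int64(234), np.int64(228))), (136, (np.int64(228), np.int64(233), np.int64(227))), (144, (np.int64(228), np.int64(233), np.int64(226))), (152, (np.int64(103), np.int64(53), np.int64(50))), (160, (np.int64(118), np.int64(52), np.int64(47))), (168, (np.int64(130), np.int64(48), np.int64(46))), (176, (np.int64(165), np.int64(55), np.int64(51))), (184, (np.int64(164), np.int64(53), np.int64(49))), (192, (np.int64(165), np.int64(52), np.int64(49))), (200, (np.int64(92), np.int64(42), np.int64(39))), (208, (np.int64(92), np.int64(43), np.int64(41))), (216, (np.int64(90), np.int64(42), np.int64(38))), (224, (np.int64(94), np.int64(42), np.int64(41))), (232, (np.int64(90), np.int64(40), np.int64(38))), (240, (np.int64(86), np.int64(33), np.int64(33
[... 886 characters left out ...]
4))), (208, (np.int64(99), np.int64(45), np.int64(43))), (216, (np.int64(96), np.int64(41), np.int64(38))), (224, (np.int64(94), np.int64(39), np.int64(35))), (232, (np.int64(96), np.int64(40), np.int64(35))), (240, (np.int64(97), np.int64(41), np.int64(41))), (248, (np.int64(95), np.int64(40), np.int64(35))), (256, (np.int64(95), np.int64(40), np.int64(36))), (264, (np.int64(91), np.int64(34), np.int64(34))), (272, (np.int64(92), np.int64(40), np.int64(36))), (280, (np.int64(89), np.int64(33), np.int64(28))), (288, (np.int64(94), np.int64(33), np.int64(35)))]
-0.08 [321.  433.4] [321.1 449.4]
0.0 [321.1 308.3] [321.2 320.8]
0.003 [321.1 302.4] [321.2 314.6]
0.075 [321.1 142.4] [321.3 142. ]
```

Call:
drive_tool --pt "-0.9 -0.9 0.16 -0.05 0 0 0" --pt "-0.9 -0.9 0.16 0.03 0 0 0" --pt "-0.9 -0.9 0.16 0.03 0 0 0" --pt "-0.9 -0.9 0.16 0.03 0 0 0" --pt "-0.9 -0.9 0.16 0.03 0 0 0" --pt "-0.9 -0.9 0.16 0.03 0 0 0" --pt "-0.9 -0.89 0.16 0.03 0 0 0" --pt "-0.9 0 0 0 0.734 -0.128 -0.443" --pt "-0.9 0 0 0 0.734 -0.128 -0.443" --pt "-0.9 0 0 0 0.734 -0.128 -0.443" --pt "-0.9 0 0 0 0.734 -0.128 -0.443" --pt "-0.9 0 0 0 0.734 -0.128 -0.443" --pt "-0.9 0 0 0 0 0 0" --pt "-0.9 0 0 0 0 0 0"

```text
time: 11.4
tcp_pos: [0.4497, -0.0098, 0.1776]
ee_rot: [-1.948, 1.904, -0.494]
wrist_force: [0.1, 0.4, -0.6]
finger_gap: 0.0246
```

Run:
```python
from h import *
d=save('wrist','w5',None,1.25)
go(clip+n*(.13-OFF),frame(-up,-n))
for nm,p in(('hiL',clip+.048*up+lat*.0135),('hiR',clip+.048*up-lat*.0135),('loL',clip-.048*up+lat*.0135),('loR',clip-.048*up-lat*.0135)): print(nm,(proj(d,p,True)*1.25).round(0))
```

```text
shift units [ 0.039 -0.006  0.05 ] turn units [ 0.05   0.043 -0.038] t 11.45 pos [ 0.4502 -0.0097  0.178 ] F [-0.1  0.3 -1.2] gap 0.0251
hiL [384. 221.]
hiR [428. 220.]
loL [386. 365.]
loR [426. 365.]
```

View pics/w5.png

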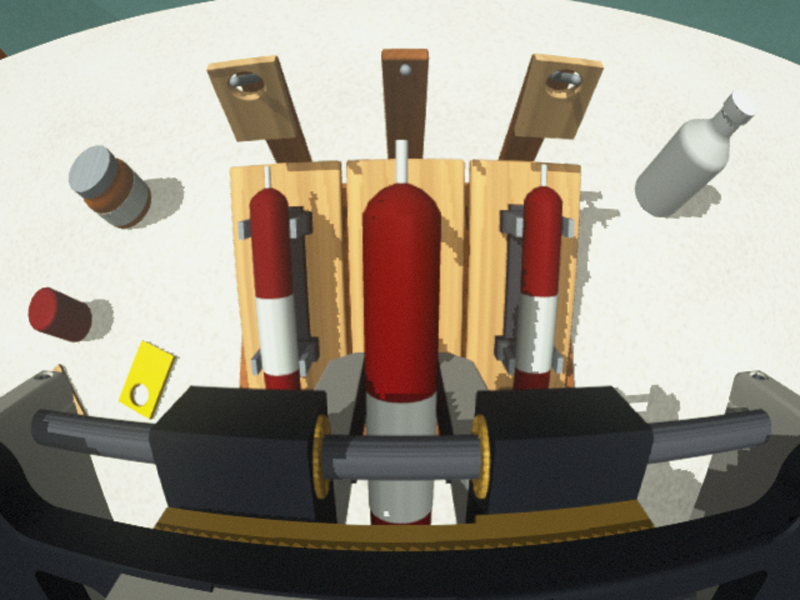

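Picture 11: candle held straight above the empty slot. Neighbour candle domes are at (268,187) and (543,187); the peg tip is at (405,70) and the post top spans (382–428,50). Refining the seat and peg from these with the top view.

Run:
```python
from h import *
d=np.load('pics/w5.npz');t=np.load('pics/top.npz')
k=lambda X,Y:((X+.5)/1.25-.5,(Y+.5)/1.25-.5)
T=lambda X,Y:((X+.5)/4-.5+225,(Y+.5)/4-.5+165)
seat=clip-.009*n
P={}
for nm,a,b,e in(('domeL',(268,187),(80,171),seat+.075*up+.09*lat),('domeR',(543,187),(378,154),seat+.075*up-.09*lat),
  ('bandL',(275,297),(92,287),seat+.003*up+.09*lat),('bandR',(541,295),(383,269),seat+.003*up-.09*lat)):
    p,r=tri([ray(d,*k(*a),True),ray(t,*T(*b))]);P[nm]=p
    q=p-seat; print(nm,p.round(4),np.round(r,4),'seat-frame up,lat,n',(q@up).round(4),(q@lat).round(4),(q@n).round(4),'proj exp',(proj(d,e,True)*1.25).round(1))
for nm,a,b in(('posttop L',(382,50),(200,45)),('posttop R',(428,50),(245,43)),('pegtip',(405,71),(222,102))):
    p,r=tri([ray(d,*k(*a),True),ray(t,*T(*b))]);print(nm,p.round(4),np.round(r,4), 'y at rack', )
```

```text
domeL [0.5571 0.0809 0.1321] [0.0008 0.0008] seat-frame up,lat,n 0.0715 0.0895 -0.0045 proj exp [266.1 181.2]
domeR [ 0.5637 -0.0998  0.1276] [0.0006 0.0006] seat-frame up,lat,n 0.0706 -0.0913 -0.0091 proj exp [544.4 179.9]
bandL [0.4903 0.0771 0.1013] [0.0001 0.0001] seat-frame up,lat,n -0.0018 0.0876 0.0023 proj exp [271.9 289. ]
bandR [ 0.4968 -0.1016  0.0987] [0.0004 0.0004] seat-frame up,lat,n -0.0018 -0.0912 -0.0007 proj exp [539.6 287.7]
posttop L [0.6206 0.0054 0.1901] [0.0013 0.0013] y at rack
posttop R [ 0.6214 -0.0214  0.1899] [0.0006 0.0006] y at rack
pegtip [ 0.5834 -0.0082  0.2106] [0.0004 0.0004] y at rack
```

```bash
cat >> h.py <<'E'
clip=clip-.0014*lat-.004*up-.004*n
peg_tip=np.array([.5834,-.0082,.2106])
def rep():
    s=sense();M=R.from_rotvec(s['ee_rot']).as_matrix();q=s['tcp_pos']-M[:,2]*OFF-clip;f=s['wrist_force']
    print('axis rel clip up,lat,n',(q@up).round(4),(q@lat).round(4),(q@n).round(4),'F up,lat,n',(f@up).round(1),(f@lat).round(1),(f@n).round(1),'t',s['time'],'gap',round(s['finger_gap'],4))
E
python3 - <<'E'
from h import *
go(clip+.002*up+n*(.025-OFF),frame(-up,-n),True); rep()
E
```

```text
shift units [0.066 0.035 2.23 ] turn units [ 0.05   0.043 -0.038] t 11.45 pos [ 0.4502 -0.0097  0.178 ] F [-0.1  0.3 -1.2] gap 0.0251
axis rel clip up,lat,n 0.0041 0.003 0.1365 F up,lat,n -0.7 0.3 -1.0 t 11.45 gap 0.0251
```

Turn first, then approach to 25 mm out.

Call:
drive_tool --pt "-0.9 0 0 0 0.05 0.043 -0.038" --pt "-0.9 0.066 0.035 0.4 0 0 0" --pt "-0.9 0 0 0.5 0 0 0" --pt "-0.9 0 0 0.5 0 0 0" --pt "-0.9 0 0 0.4 0 0 0" --pt "-0.9 0 0 0.23 0 0 0" --pt "-0.9 0 0 0.1 0 0 0" --pt "-0.9 0 0 0.0 0 0 0"

```text
time: 12.45
tcp_pos: [0.5018, -0.011, 0.0849]
ee_rot: [-1.952, 1.894, -0.509]
wrist_force: [0.1, 0.0, -0.6]
finger_gap: 0.0253
```

Run:
```python
from h import *
rep();go(clip+.002*up+n*(.02-OFF),frame(-up,-n),True)
```

```text
axis rel clip up,lat,n 0.0017 0.0006 0.0301 F up,lat,n -0.2 0.0 -0.6 t 12.45 gap 0.0253
shift units [ 0.013 -0.005  0.202] turn units [-0.009  0.004  0.015] t 12.45 pos [ 0.5018 -0.011   0.0849] F [ 0.1  0.  -0.6] gap 0.0253
```

Call:
drive_tool --pt "-0.9 0.013 0 0.15 0 0 0" --pt "-0.9 0 0 0.15 0 0 0" --pt "-0.9 0 0 0 0 0 0"

```text
time: 12.82
tcp_pos: [0.509, -0.0115, 0.0713]
ee_rot: [-1.952, 1.895, -0.509]
wrist_force: [-0.5, -1.2, -1.0]
finger_gap: 0.025
```

Call:
drive_tool --pt "-0.9 0 0 0.05 0 0 0" --pt "-0.9 0 0 0.05 0 0 0" --pt "-0.9 0 0 0 0 0 0"

```text
time: 13.2
tcp_pos: [0.5116, -0.0113, 0.0675]
ee_rot: [-1.952, 1.894, -0.509]
wrist_force: [-0.2, 1.6, 0.7]
finger_gap: 0.0249
```

```bash
python3 -c "
from h import *
rep()"
```

```text
axis rel clip up,lat,n 0.0015 -0.0 0.0101 F up,lat,n 0.2 1.6 0.7 t 13.2 gap 0.0249
```

Call:
drive_tool --pt "-0.9 0 0 0.06 0 0 0" --pt "-0.9 0 0 0 0 0 0"

```text
time: 13.45
tcp_pos: [0.5135, -0.0115, 0.0653]
ee_rot: [-1.952, 1.894, -0.511]
wrist_force: [-1.1, 1.2, 1.7]
finger_gap: 0.0253
```

Call:
drive_tool --pt "-0.9 0 0 0.06 0 0 0" --pt "-0.9 0 0 0 0 0 0"

```text
time: 13.7
tcp_pos: [0.5151, -0.0115, 0.0628]
ee_rot: [-1.951, 1.894, -0.511]
wrist_force: [-0.2, 1.6, 3.2]
finger_gap: 0.0251
```

```bash
python3 -c "
from h import *
rep()"
```

```text
axis rel clip up,lat,n 0.0022 -0.0003 0.0043 F up,lat,n 1.4 1.6 2.8 t 13.7 gap 0.0251
```

Call:
drive_tool --pt "-0.9 0 0 0.06 0 0 0" --pt "-0.9 0 0 0 0 0 0"

```text
time: 13.95
tcp_pos: [0.5166, -0.0115, 0.06]
ee_rot: [-1.952, 1.894, -0.51]
wrist_force: [2.9, 2.9, -0.1]
finger_gap: 0.0252
```

Call:
drive_tool --pt "-0.9 0 0 0.06 0 0 0" --pt "-0.9 0 0 0 0 0 0"

```text
time: 14.2
tcp_pos: [0.5179, -0.0114, 0.057]
ee_rot: [-1.952, 1.895, -0.51]
wrist_force: [5.3, 2.6, -4.4]
finger_gap: 0.0247
```

```bash
python3 -c "
from h import *
rep()"
```

```text
axis rel clip up,lat,n 0.0016 -0.0003 -0.0021 F up,lat,n 2.5 2.5 -6.5 t 14.2 gap 0.0247
```

Call:
drive_tool --pt "-0.9 0 0 0.05 0 0 0" --pt "-0.9 0 0 0 0 0 0"

```text
time: 14.45
tcp_pos: [0.5188, -0.0113, 0.0545]
ee_rot: [-1.952, 1.895, -0.509]
wrist_force: [6.0, 1.7, -5.8]
finger_gap: 0.0249
```

Call:
drive_tool --pt "-0.9 0 0 0.04 0 0 0" --pt "-0.9 0 0 0 0 0 0"

```text
time: 14.7
tcp_pos: [0.5196, -0.0112, 0.0526]
ee_rot: [-1.952, 1.895, -0.508]
wrist_force: [6.6, 1.5, -9.0]
finger_gap: 0.025
```

```bash
python3 -c "
from h import *
rep();s=sense();print('torque up,lat,n',s['ft_torque']@up,s['ft_torque']@lat,s['ft_torque']@n)"
```

```text
axis rel clip up,lat,n 0.001 -0.0001 -0.0068 F up,lat,n 1.3 1.3 -11.1 t 14.7 gap 0.025
torque up,lat,n 0.19244379149305205 0.06948877617851355 -0.06380618444044198
```

Call:
drive_tool --pt "-0.9 0 0 0.03 0 0 0" --pt "-0.9 0 0 0 0 0 0"

```text
time: 14.95
tcp_pos: [0.5203, -0.0111, 0.0514]
ee_rot: [-1.952, 1.895, -0.509]
wrist_force: [3.7, 0.8, -7.1]
finger_gap: 0.0248
```

```bash
python3 -c "
from h import *
rep();s=sense();print('torque up,lat,n',s['ft_torque']@up,s['ft_torque']@lat,s['ft_torque']@n)"
```

```text
axis rel clip up,lat,n 0.001 -0.0001 -0.0081 F up,lat,n -0.3 0.7 -8.0 t 14.95 gap 0.0248
torque up,lat,n 0.07465477359336742 0.26719882044184257 0.042453174755523994
```

The pull has peaked and is now dropping as the pad takes up, so the candle is essentially home. Releasing and backing straight out.

Call:
drive_tool --pt "0.0 0 0 0 0 0 0" --pt "0.0 0 0 0 0 0 0" --pt "0.0 0 0 0 0 0 0" --pt "0.0 0 0 -0.4 0 0 0" --pt "0.0 0 0 -0.8 0 0 0" --pt "0.0 0 0 -0.8 0 0 0" --pt "0.0 0 0 -0.8 0 0 0" --pt "0.0 0 0 0 0 0 0"

```text
time: 15.95
tcp_pos: [0.4515, -0.0143, 0.1764]
ee_rot: [-1.95, 1.892, -0.52]
wrist_force: [-0.3, -0.3, -0.3]
finger_gap: 0.0465
```

Run:
```python
from h import *
d=save('wrist','w6'); rep()
seat=clip-.009*n
im=d['pixels'].astype(int); m=((im[:,:,0]>80)&(im[:,:,1]<65)&(im[:,:,2]<65)).astype(np.uint8)
N,L,st,C=cv2.connectedComponentsWithStats(m)
for i in range(1,N):
    if st[i,4]>150: print(st[i],C[i].round(1))
for l in(.09,0,-.09): print('dome exp',proj(d,seat+.075*up+l*lat,True).round(1),'band edge exp',proj(d,seat+.003*up+l*lat+.013*n,True).round(1))
```

```text
axis rel clip up,lat,n 0.0024 -0.0008 0.1331 F up,lat,n 0.0 -0.3 0.1 t 16.0 gap 0.0467
[305  92  27  37 376] [318.7 115.3]
[218 103  25  29 247] [230.5 121.9]
[ 303  151   32   91 2471] [317.9 197.8]
[ 193  153   30   88 2145] [207.9 196.7]
[ 410  153   34   88 2487] [427.  197.6]
[ 17 231  24  36 605] [ 28.5 248. ]
[204 301  25  19 217] [216.2 308. ]
[411 302  21  18 161] [421.2 308. ]
[304 305  32  26 625] [318.2 317.4]
dome exp [210.  151.6] band edge exp [209.6 240.8]
dome exp [320.1 149.2] band edge exp [319.8 240.9]
dome exp [429.9 152.2] band edge exp [429.9 241.3]
```

The clipped candle has the same extents as its two neighbours (dome row 151 against 153, column 318 against the expected mid 317.5), so it is seated. Now the tag.

```bash
cat >> h.py <<'E'
def tagpose(C,ang,g=-.015):
    x=np.array([np.cos(ang),np.sin(ang),0]); return C+g*x, frame(-x,[0,0,-1])
E
python3 - <<'E'
from h import *
p,M=tagpose(np.array([.4065,.3358,0]),np.radians(43.7)); p[2]=.12; print(p); go(p,M); go(p,M,True)
E
```

```text
[0.39565549 0.32543676 0.12      ]
shift units [-6.821  1.329  0.464] turn units [-3.605 -1.409 -5.125] t 16.0 pos [ 0.4511 -0.014   0.1746] F [-0.  -0.3  0.1] gap 0.0467
shift units [-5.674 -3.888  1.092] turn units [-3.605 -1.409 -5.125] t 16.0 pos [ 0.4511 -0.014   0.1746] F [-0.  -0.3  0.1] gap 0.0467
```

Call:
drive_tool --pt "0.3 -0.975 0.19 0 0 0 0" --pt "0.3 -0.975 0.19 0 0 0 0" --pt "0.3 -0.975 0.19 0 0 0 0" --pt "0.3 -0.975 0.19 0.1 0 0 0" --pt "0.3 -0.975 0.19 0.1 0 0 0" --pt "0.3 -0.975 0.19 0.13 0 0 0" --pt "0.3 -0.975 0.19 0.13 0 0 0" --pt "0.3 0 0 0 -0.515 -0.201 -0.732" --pt "0.3 0 0 0 -0.515 -0.201 -0.732" --pt "0.3 0 0 0 -0.515 -0.201 -0.732" --pt "0.3 0 0 0 -0.515 -0.201 -0.732" --pt "0.3 0 0 0 -0.515 -0.201 -0.732" --pt "0.3 0 0 0 -0.515 -0.201 -0.732" --pt "0.3 0 0 0 -0.515 -0.201 -0.732" --pt "0.3 0 0 0 0 0 0" --pt "0.3 0 0 0 0 0 0"

```text
time: 18.0
tcp_pos: [0.3975, 0.3004, 0.1202]
ee_rot: [2.878, -1.258, -0.007]
wrist_force: [-0.7, -0.2, 0.1]
finger_gap: 0.0606
```

Run:
```python
from h import *
d=save('wrist','w7',None,1.25)
p,M=tagpose(np.array([.4065,.3358,0]),np.radians(43.7)); go(np.r_[p[:2],-.037],M)
h=cv2.cvtColor(d['pixels'],cv2.COLOR_RGB2HSV)
m=cv2.inRange(h,(8,40,120),(20,160,255)); N,L,st,C=cv2.connectedComponentsWithStats(m)
for i in range(1,N):
    if st[i,4]>300: print(st[i],C[i].round(1))
for q in(-.032,.016,.032): x=np.array([np.cos(.7627),np.sin(.7627),0]); print(q,proj(d,np.array([.4065,.3358,.006])+q*x,True))
```

```text
shift units [-0.379 -0.32   3.153] turn units [ 0.012  0.028 -0.112] t 18.05 pos [0.3974 0.3004 0.1206] F [0.7 0.4 0.8] gap 0.0604
[ 271  157   48   74 2916] [294.5 196.6]
[ 530  233  110   78 2958] [596.5 276.9]
-0.032 [300.35449533 230.54281521]
0.016 [298.86396053 176.38612506]
0.032 [298.42005453 157.91326224]
```

View pics/w7.png

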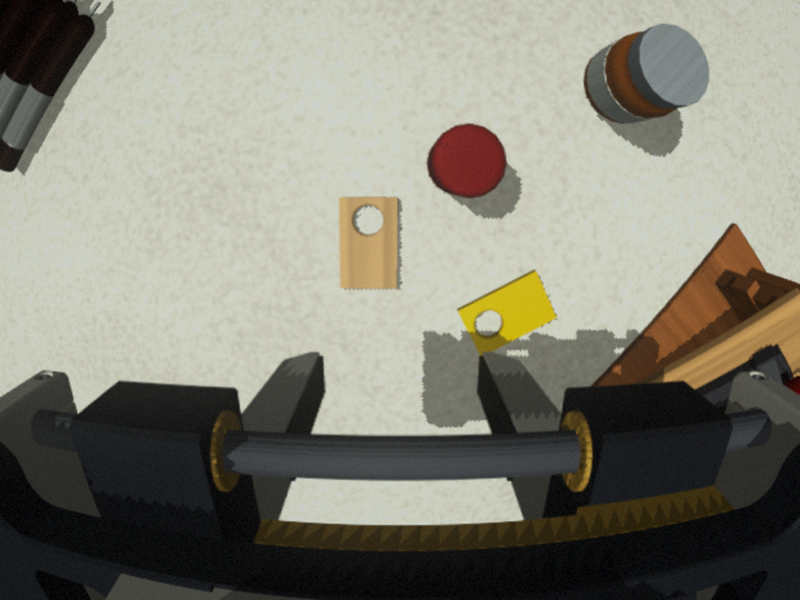

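Picture 12 (last): the plywood tag is upright in the image, edges at columns 340–399, rows 197–289, hole at (368,220). The yellow decoy is separate at (507,312).

Run:
```python
from h import *
d=np.load('pics/w7.npz');t=np.load('pics/top.npz')
k=lambda X,Y:((X+.5)/1.25-.5,(Y+.5)/1.25-.5)
T5=lambda X,Y:((X+.5)/5-.5+130,(Y+.5)/5-.5+225)
h=onz(d,*k(368.5,220),.006,True);tp=onz(d,*k(369.5,197),.006,True);bt=onz(d,*k(369.5,289),.006,True)
c=[onz(d,*k(*q),.006,True) for q in((340,197),(399,197),(399,289),(340,289))]
print(h,tp,bt,'len',np.linalg.norm(tp-bt),'wid',np.linalg.norm(c[0]-c[1]),np.linalg.norm(c[2]-c[3]))
print('tri hole',tri([ray(d,*k(368.5,220),True),ray(t,*T5(86,229))]))
v=np.mean([c[0]-c[3],c[1]-c[2]],axis=0);ang=np.arctan2(v[1],v[0]);C=np.mean(c,axis=0);print('ang',np.degrees(ang),'C',C)
x=np.array([np.cos(ang),np.sin(ang),0]);print('hole along',(h-C)@x)
p,M=tagpose(C,ang);print(p);go(np.r_[p[:2],-.037],M);go(np.r_[p[:2],-.037],M,True)
```

```text
[0.41595867 0.34979564 0.006     ] [0.42821582 0.36000393 0.006     ] [0.38005975 0.31652104 0.006     ] len 0.06488272501003105 wid 0.040563947209643424 0.042042760189574174
tri hole (array([0.41690224, 0.34919595, 0.00496916]), [np.float64(0.0012098569058775516), np.float64(0.0012098569058773343)])
ang 42.07631627480549 C [0.40411832 0.33837014 0.006     ]
hole along 0.01644499106215207
[0.39298453 0.32831834 0.006     ]
shift units [-0.457 -0.32   3.153] turn units [0.012 0.028 0.091] t 18.05 pos [0.3974 0.3004 0.1206] F [0.7 0.4 0.8] gap 0.0604
shift units [-0.474 -0.309  3.152] turn units [0.012 0.028 0.091] t 18.05 pos [0.3974 0.3004 0.1206] F [0.7 0.4 0.8] gap 0.0604
```

Call:
drive_tool --pt "0.3 -0.46 -0.32 0 0.012 0.028 0.091" --pt "0.3 0 0 0.8 0 0 0" --pt "0.3 0 0 0.8 0 0 0" --pt "0.3 0 0 0.7 0 0 0" --pt "0.3 0 0 0.4 0 0 0" --pt "0.3 0 0 0.25 0 0 0" --pt "0.3 0 0 0.12 0 0 0" --pt "0.3 0 0 0.06 0 0 0" --pt "0.3 0 0 0 0 0 0" --force 20

```text
time: 19.18
tcp_pos: [0.3952, 0.3285, -0.0342]
ee_rot: [-2.87, 1.274, -0.002]
wrist_force: [-0.3, -0.7, 0.5]
finger_gap: 0.0605
```

Run:
```python
from h import *
p,M=tagpose(np.array([.40412,.33837,0]),np.radians(42.08));go(np.r_[p[:2],-.037],M)
```

```text
shift units [-0.027  0.035  0.056] turn units [-0.016 -0.005  0.006] t 19.175 pos [ 0.3952  0.3285 -0.0342] F [-0.3 -0.7  0.5] gap 0.0605
```

Call:
drive_tool --pt "0.3 -0.027 0.035 0.06 0 0 0" --pt "-0.5 0 0 0 0 0 0" --pt "-0.5 0 0 0 0 0 0" --pt "-0.5 0 0 0 0 0 0" --pt "-0.5 0 0 0 0 0 0" --pt "-0.5 0 0 0 0 0 0" --force 20

```text
time: 19.92
tcp_pos: [0.3928, 0.3282, -0.0375]
ee_rot: [-2.87, 1.274, -0.002]
wrist_force: [-0.7, 0.1, 0.8]
finger_gap: 0.0395
```

Run:
```python
from h import *
go(sense()['tcp_pos'])
```

```text
shift units [0. 0. 0.] turn units [0. 0. 0.] t 19.925 pos [ 0.3928  0.3282 -0.0375] F [-0.7  0.1  0.8] gap 0.0395
```

Call:
drive_tool --pt "-0.5 0 0 -0.4 0 0 0" --pt "-0.5 0 0 -0.9 0 0 0" --pt "-0.5 0 0 -0.9 0 0 0" --pt "-0.5 0 0 -0.9 0 0 0" --pt "-0.5 0 0 -0.9 0 0 0" --pt "-0.5 0 0 -0.9 0 0 0" --pt "-0.5 0 0 0 0 0 0" --pt "-0.5 0 0 0 0 0 0"

```text
time: 20.92
tcp_pos: [0.3918, 0.3277, 0.2065]
ee_rot: [2.871, -1.275, 0.0]
wrist_force: [-0.5, 0.2, -1.5]
finger_gap: 0.0399
```

```bash
cat >> h.py <<'E'
pz=np.array([-np.cos(yaw),-np.sin(yaw),1])/2**.5; px=np.array([np.cos(yaw),np.sin(yaw),1])/2**.5
HO=np.array([0,-.031,-.0405]); PM=frame(-px,-pz)
def tagmask(d):
    h=cv2.cvtColor(d['pixels'],cv2.COLOR_RGB2HSV); m=cv2.inRange(h,(8,40,60),(20,200,255)); N,L,st,C=cv2.connectedComponentsWithStats(m)
    return m,[(st[i],C[i].round(1)) for i in range(1,N) if st[i,4]>300]
E
python3 - <<'E'
from h import *
d=save('wrist','w8'); s=sense();M=R.from_rotvec(s['ee_rot']).as_matrix()
m,l=tagmask(d);print(*l,sep='\n')
for o in([0,0,0],[-.02,-.016,-.003],[.02,-.016,-.003],[.02,.016,-.003],[0,-.016,-.003]): print(o,proj(d,s['tcp_pos']+M@(HO+o),True).round(1))
cnt,_=cv2.findContours(m[150:330,230:420],cv2.RETR_CCOMP,cv2.CHAIN_APPROX_NONE)
for c in cnt:
    if cv2.contourArea(c)>200:
        (x,y),r,a=cv2.minAreaRect(c); print('rect',x+230,y+150,r,a)
go(peg_tip+.06*pz-PM@HO,PM);go(peg_tip+.06*pz-PM@HO,PM,True)
E
```

```text
(array([469,  63,  42,  54, 812], dtype=int32), array([482.3,  92.9]))
(array([  447,   181,   193,   136, 10435], dtype=int32), array([551.6, 256.1]))
(array([ 275,  202,   92,  132, 9779], dtype=int32), array([320.4, 271.2]))
(array([543, 306,  44,  30, 308], dtype=int32), array([565.5, 323.3]))
(array([534, 374,  31,  41, 601], dtype=int32), array([548.8, 393.1]))
[0, 0, 0] [322.5 239.2]
[-0.02, -0.016, -0.003] [277.8 206.2]
[0.02, -0.016, -0.003] [367.3 206.3]
[0.02, 0.016, -0.003] [365.1 273.9]
[0, -0.016, -0.003] [322.5 206.1]
rect 320.5 265.5 (127.0, 91.0) 90.0
rect 320.25000762939453 236.25000762939453 (44.547725677490234, 45.25482940673828) 45.0
shift units [7.091 2.199 0.068] turn units [5.394 1.986 4.8  ] t 20.975 pos [0.3914 0.3275 0.2058] F [-0.  -0.8 -0.7] gap 0.0398
shift units [ 6.819 -2.029  2.124] turn units [5.394 1.986 4.8  ] t 20.975 pos [0.3914 0.3275 0.2058] F [-0.  -0.8 -0.7] gap 0.0398
```

Call:
drive_tool --pt "-0.5 0.886 0.275 0.008 0 0 0" --pt "-0.5 0.886 0.275 0.008 0 0 0" --pt "-0.5 0.886 0.275 0.008 0 0 0" --pt "-0.5 0.886 0.275 0.008 0 0 0" --pt "-0.5 0.886 0.275 0.008 0 0 0" --pt "-0.5 0.886 0.275 0.008 0 0 0" --pt "-0.5 0.886 0.275 0.008 0 0 0" --pt "-0.5 0.886 0.275 0.008 0 0 0" --pt "-0.5 0 0 0 0.674 0.248 0.6" --pt "-0.5 0 0 0 0.674 0.248 0.6" --pt "-0.5 0 0 0 0.674 0.248 0.6" --pt "-0.5 0 0 0 0.674 0.248 0.6" --pt "-0.5 0 0 0 0.674 0.248 0.6" --pt "-0.5 0 0 0 0.674 0.248 0.6" --pt "-0.5 0 0 0 0.674 0.248 0.6" --pt "-0.5 0 0 0 0.674 0.248 0.6" --pt "-0.5 0 0 0 0 0 0" --pt "-0.5 0 0 0 0 0 0"

```text
time: 23.22
tcp_pos: [0.5488, -0.0089, 0.2041]
ee_rot: [-1.782, 1.73, -0.717]
wrist_force: [0.7, 0.7, 0.3]
finger_gap: 0.0394
```

```bash
cat >> h.py <<'E'
def hrep():
    s=sense();M=R.from_rotvec(s['ee_rot']).as_matrix();q=s['tcp_pos']+M@HO-peg_tip
    print('hole rel tip px,lat,pz',(q@px).round(4),(q@np.cross(pz,px)).round(4),(q@pz).round(4),'F',s['wrist_force'].round(1),'gap',round(s['finger_gap'],4))
E
python3 - <<'E'
from h import *
d=save('wrist','w9'); s=save('scene','s9'); hrep(); go(peg_tip+.06*pz-PM@HO,PM,True)
print('peg tip exp',proj(d,peg_tip,True),'root exp',proj(d,peg_tip-.04*pz,True))
st=sense();M=R.from_rotvec(st['ee_rot']).as_matrix();print('hole exp',proj(d,st['tcp_pos']+M@HO,True))
m,l=tagmask(d);print(*l,sep='\n')
cnt,_=cv2.findContours(m,cv2.RETR_CCOMP,cv2.CHAIN_APPROX_NONE)
for c in cnt:
    if cv2.contourArea(c)>200: (x,y),r,a=cv2.minAreaRect(c); print('rect',round(x,1),round(y,1),np.round(r,1),a)
# inside hole: print gray values coarse
g=cv2.cvtColor(d['pixels'],cv2.COLOR_RGB2GRAY); print(g[200:280:4,290:352:3])
E
```

```text
hole rel tip px,lat,pz 0.0031 -0.0 0.0605 F [0.5 0.5 0.4] gap 0.0398
shift units [-0.     0.063  0.009] turn units [-0.015  0.007  0.006] t 23.325 pos [ 0.5496 -0.0092  0.205 ] F [0.5 0.5 0.4] gap 0.0398
peg tip exp [322.87450863 218.08195165] root exp [322.58361171 207.3843552 ]
hole exp [323.63589159 237.10575018]
(array([  0, 103,  31,  35, 386], dtype=int32), array([  7.1, 124. ]))
(array([ 44, 106, 596,  42, 997], dtype=int32), array([346.9, 116.7]))
(array([  274,   190,    97,   160, 12404], dtype=int32), array([320.7, 269.1]))
(array([ 158,  192,  112,  120, 6554], dtype=int32), array([208.3, 252.2]))
(array([ 374,  192,  113,  120, 6681], dtype=int32), array([434.8, 252.5]))
(array([ 62, 245,  41,  46, 794], dtype=int32), array([ 86.4, 272.1]))
(array([215, 331,  19,  66, 316], dtype=int32), array([222.7, 360.7]))
(array([ 251,  382,   56,   47, 1853], dtype=int32), array([281.1, 402.2]))
(array([ 338,  382,   56,   48, 1681], dtype=int32), array([361.7, 401.9]))
rect 365.4 406.1 [47.6 53.7] 88.02507019042969
rect 278.8 405.1 [54.8 45.5] 1.5074357986450195
rect 85.2 270.3 [2
[... 1384 characters left out ...]
7 123 156 196  60  60  57  65  58  57  61  62  61  65 104 143
  166 154 158]
 [167 160 162 154 121 111  63  56  59  57  61  62  61  63  62  98 149 183
  164 156 156]
 [170 160 163 165 163 150 109  95  77  65  63  63  82 122 139 186 187 141
  162 156 157]
 [167 159 158 167 166 165 166 170 159 150 150 158 176 192 190 177 177 171
  163 154 156]
 [169 160 162 164 169 166 164 170 168 171 169 174 176 174 174 175 178 171
  165 154 155]
 [166 162 159 163 164 168 167 162 168 169 172 170 175 175 176 174 176 174
  163 151 155]
 [170 159 160 162 169 165 166 167 166 166 167 173 171 173 175 175 177 171
  162 156 156]
 [168 162 160 165 167 166 163 164 167 169 169 170 173 173 175 175 176 174
  163 154 159]]
```

The peg tip shows through the hole at (322,218), right where it was predicted. Threading on.

Call:
drive_tool --pt "-0.5 0 0.063 0.1 0 0 0" --pt "-0.5 0 0 0.3 0 0 0" --pt "-0.5 0 0 0.3 0 0 0" --pt "-0.5 0 0 0.3 0 0 0" --pt "-0.5 0 0 0.2 0 0 0" --pt "-0.5 0 0 0.12 0 0 0" --pt "-0.5 0 0 0 0 0 0"

```text
time: 24.2
tcp_pos: [0.5932, -0.0072, 0.1548]
ee_rot: [-1.78, 1.731, -0.716]
wrist_force: [0.0, 0.9, -0.7]
finger_gap: 0.0395
```

Run:
```python
from h import *
d=save('wrist','w10'); hrep(); go(peg_tip-.022*pz-PM@HO,PM,True)
print('peg tip exp',proj(d,peg_tip,True))
g=cv2.cvtColor(d['pixels'],cv2.COLOR_RGB2GRAY); print(g[196:276:4,284:362:3])
```

```text
hole rel tip px,lat,pz -0.0014 0.0006 -0.0055 F [ 0.1  0.6 -0.2] gap 0.0391
shift units [ 0.015 -0.027  0.329] turn units [-0.011  0.01  -0.006] t 24.25 pos [ 0.5931 -0.0072  0.1551] F [ 0.1  0.6 -0.2] gap 0.0391
peg tip exp [324.62989781 239.22671623]
[[227 228 229 233 232 229 228 228 227 233 231 230 230 226 231 233 227 233
  235 232 232 234 228 228 232 231]
 [226 226 224 230 228 118 116 112 108 117 120 113 113 114 116 114 115 116
  116 122 118 112 227 231 229 228]
 [171 164 159 152 156 162 163 158 160 161 160 161 161 162 164 165 169 168
  169 167 156 146 150 152 156 157]
 [182 178 167 164 168 171 171 168 172 172 169 171 174 175 178 178 177 176
  176 177 169 155 157 159 162 166]
 [182 176 170 163 167 169 173 171 168 168 171 169 170 175 175 177 175 176
  178 175 167 160 158 160 165 168]
 [179 176 168 163 166 172 172 170 165 107  86  77  70  74  90 114 173 178
  177 175 165 157 157 160 160 168]
 [181 178 173 162 161 168 169 104  69  61  65  67 117 118  95  65  67 108
  165 177 167 157 158 161 164 165]
 [180 179 171 162 165 156  83  63  60  62  61  75  75  73  72  70  63  64
   94 156 
[... 633 characters left out ...]
61  62  62
   62 137 164 157 156 159 165 169]
 [184 178 169 164 159 156 120  77  61  59  58  62  60  59  63  64  63  68
   78 163 165 156 155 158 162 168]
 [180 178 169 162 161 165 164 149 109  98  79  66  65  66  83 123 118  97
  112 134 165 154 157 157 162 169]
 [180 177 171 163 162 167 169 165 166 173 157 150 148 159 174 197 193 176
  175 176 167 151 158 160 161 169]
 [183 177 169 161 160 166 168 165 168 168 169 169 173 173 174 175 168 178
  175 171 164 153 158 158 162 169]
 [178 178 170 162 162 166 169 166 167 166 167 168 171 174 173 175 175 176
  178 172 162 156 156 157 160 167]
 [178 178 173 158 161 163 168 166 162 167 167 168 168 177 175 174 176 174
  177 176 161 154 155 159 161 165]]
```

The peg is inside the hole, well centred. Advance to mid-peg, open, then back out along the peg.

Call:
drive_tool --pt "-0.5 0 0 0.12 0 0 0" --pt "-0.5 0 0 0.12 0 0 0" --pt "-0.5 0 0 0.09 0 0 0" --pt "-0.5 0 0 0 0 0 0"

```text
time: 24.75
tcp_pos: [0.6047, -0.0068, 0.1432]
ee_rot: [-1.779, 1.731, -0.717]
wrist_force: [0.4, 1.4, -0.9]
finger_gap: 0.0395
```

```bash
python3 -c "
from h import *
hrep()"
```

```text
hole rel tip px,lat,pz -0.0016 0.0007 -0.0222 F [ 0.4  1.4 -0.9] gap 0.0395
```

Call:
drive_tool --pt "0.15 0 0 0 0 0 0" --pt "0.15 0 0 0 0 0 0" --pt "0.15 0 0 0 0 0 0" --pt "0.15 0 0 0 0 0 0" --pt "0.15 0 0 -0.1 0 0 0" --pt "0.15 0 0 -0.3 0 0 0" --pt "0.15 0 0 -0.6 0 0 0" --pt "0.15 0 0 -0.9 0 0 0" --pt "0.15 0 0 -0.9 0 0 0" --pt "0.15 0 0 0 0 0 0" --pt "0.15 0 0 0 0 0 0"

```text
time: 26.12
tcp_pos: [0.5056, -0.0102, 0.2424]
ee_rot: [-1.778, 1.731, -0.719]
wrist_force: [0.0, -0.6, 0.2]
finger_gap: 0.0532
```

Run:
```python
from h import *
d=save('wrist','w11');s=save('scene','s11');t=save('top','t11')
m,l=tagmask(d)
for a,c in l: print(a,c)
cnt,_=cv2.findContours(m,cv2.RETR_CCOMP,cv2.CHAIN_APPROX_NONE)
for c in cnt:
    if cv2.contourArea(c)>60: (x,y),r,a=cv2.minAreaRect(c); print('rect',round(x,1),round(y,1),np.round(r,1),round(a,1))
im=d['pixels'].astype(int); m=((im[:,:,0]>80)&(im[:,:,1]<65)&(im[:,:,2]<65)).astype(np.uint8)
N,L,st,C=cv2.connectedComponentsWithStats(m)
for i in range(1,N):
    if st[i,4]>150: print('red',st[i],C[i].round(1))
root=peg_tip-.04*pz; 
for k in(-.09,0,.09): print('root',proj(d,root+k*lat,True).round(1),'hang bottom',proj(d,root+k*lat+[-.005,0,-.048],True).round(1))
go([0,0,0])
```

```text
[   0   94  640   55 1978] [234.2 119.3]
[  186   178   272   172 21816] [321.2 259.5]
[ 85 233  39  41 655] [108.2 257.3]
[ 230  382  183   50 4195] [321.8 403.6]
rect 320.1 402.7 [ 48.4 181.7] 86.6
rect 192.3 382.0 [21.4 16.1] 56.3
rect 442.8 337.2 [12.2 20.5] 33.7
rect 191.6 342.2 [19.5 27.7] 51.8
rect 125.1 273.0 [11.6 36.1] 40.4
rect 107.2 255.6 [25.9 40.5] 43.9
rect 322.4 263.3 [170.9 271. ] 89.3
rect 286.0 275.0 [ 6. 22.] 0.0
rect 418.0 263.5 [15.  6.] 90.0
rect 222.9 286.8 [27.  56.6] 27.1
rect 432.4 196.2 [20.6 12.5] 26.6
rect 210.5 198.5 [21. 13.] -0.0
rect 321.5 197.0 [ 9. 14.] 0.0
rect 319.5 121.0 [639.8  44. ] 0.9
red [  0 110  24  28 348] [  9.5 126.1]
red [212 273  25  40 547] [221.7 288.7]
red [405 273  27  45 663] [420.4 289.5]
red [ 308  275   27   74 1727] [320.8 312.5]
red [309 406  24  14 273] [320.7 413.4]
root [422.2 193.9] hang bottom [412.1 227.3]
root [321.9 192.8] hang bottom [321.7 227.1]
root [221.4 194.1] hang bottom [231.1 227.5]
shift units [-0.461 10.551 -3.729] turn units [0. 0. 0.] t 26.275 pos [ 0.5054 -0.0095  0.2409] F [0.1 0.8 0.7] gap 0.0537
```

Run:
```python
from h import *
d=np.load('pics/w11.npz')
g=cv2.cvtColor(d['pixels'],cv2.COLOR_RGB2GRAY)
ch=" .:-=+*#%@"
for r in range(168,284,5): print(r,''.join(ch[min(9,int(v)//26)] for v in g[r,180:462:3]))
```

```text
168 %%%%%%%@%@%%%%@%%%%%%%%%%%%%%%%%%%%%%%%@@%%%%%%%%%%%%%%%%%%%%%%%%%%%%%@%%%%%%%%%%%%%%%%%%%%%%%
173 %%%%%%%%%%%%%%%%%%%%%%%%%%%%%%%%%%%%%%%%%%%%%@%%%@%@%%@%@%%%%%@%%%%%%%%%%%%%%%%%%%%%%%%%%%%%%%
178 %%%%%%%%%@%%%%%%%%%%%%%%%%%%%%%%%%%%%%%%%%%##########%%%@%%%%%%%%%%%%%@%%%%%%%%%%%%%%%%%%%%%%%
183 %%%%%%%%%=++++++**+%%%%%%%%%%%%%%%%%%%%###***#####***##%%%%%%%%%%%%%%%%%%%%%=******+++*%%%%%%%
188 %%%#**********++++-*%%%%%%%%%%%%%%%%%%%+====---==-=----%%%%%%%%%%%%%%%%%%%%%-+++++++*****++*#%
193 %%%---------==------%%@%%%%%%%%%%%%%%%%+==---:-=-:----=%%%%%%%%%%%%%%%%%%%%+===--==-:-===--=#%
198 %%%*==--%=-::::----:#%%%%%%%%%%%%%%%%%%#==--::-*+::---=%%%%%%%%%%%%%%%%%%%%-===-:::-=+*----=%%
203 %%%%===-==:::::---=--%%%%%%%%%%%%%%%%%%%===------=----=%%%%%%%%%%%%%%%%%%%+-==--:::::-==---%%%
208 %%%%%==-=+=+**------:%%%%%%%%%%%%%%%%%%%===-=+***==---=%%%%%%%%%%%%%%%%%%%:===--+***+----=*%%%
213 %%%%%+=-==--==------:-%%%%%%%%%%%%%%%%%%===--=-====----%%%%%%%%%%%%%%%%%%=-==---=--------=%%%%
218 %%%%%%==----=====----:#%%%%%%%%%%%%%%%%%*=----=-===----%%%%%%%%%%%%%%%%%%:===---=-====---%%%%%
223 %%%%%%#
[... 575 characters left out ...]
%%%%%%%
253 %%%%%%###**********+==----======#%===#**********#*****####*####==*#********#*============%%%%%
258 %%%%%%####**##*%####============+#+==###*#*####%*##***#######*##++##*##*#####+=%+===++=+#%%%%%
263 %%%%%%####****#%*#####***#######+%#*++#*##*####%*##***#######*######*##*#######%***######%%%%%
268 %%%%%@####***#*%######****######-=#####*##**###%*##****######=-#####*##**######%***######+++++
273 %%%%@%###***#*--:+####****###*##--#####*##**####=##****######=-#####*###*####*:::-++#####++#+%
278 %%%%%%#####*::::::.+##***+=##*##--#####*##**=::::::+**+=##*##--#####*##**###::::::::##*##%%*++
283 %%%%%%#####:::::::..++**+++=**##-:###*#*##*-:::::::.+*=+#####--###*+++**+++:::::::::*####+++++
```

The middle tag now hangs just like its neighbours: hole and peg at rows 193–208, lower edge at row 236, the same rows as the others. A quick bystander check, then hand in.

Run:
```python
from h import *
a=np.load('pics/top.npz')['pixels'].astype(int);b=snapshot('top')['pixels'].astype(int)
for nm,(u,v) in dict(stub=(151,242),jar=(167,190),flask=(386,176),tin=(403,309)).items():
    print(nm,np.abs(a-b)[v-14:v+14,u-14:u+14].mean().round(2))
print(sense()['wrist_force'].round(1),sense()['time']); workorder.sign_off()
```

```text
stub 5.2
jar 4.75
flask 4.72
tin 28.9
[ 0.2 -0.5 -0.5] 26.325
the job is handed in; nothing more can be done
```

The loose candle is in the empty middle module with its wick uphill. The plywood tag hangs on the peg above it. Both are released, and the job was handed in at about 26 s of the 58 s allowed.

**How it went:**
- **First grasps:** the first two attempts closed on air. Two camera views showed the real fingertips ending about 39 mm short of the reported TCP. A light touch on the table (about 23 N) confirmed it, and I corrected for that from then on.
- **Candle:** I pushed it straight into the slope and let go when the inward pull passed its peak (about −11 N) and began to drop, so the rubber bar should not have been overpressed.
- **Tag:** I threaded its hole onto the peg, well centred, and released it mid-peg.

**Last checks:**
- **Candle:** in the wrist picture it matches the two finished candles, with its dome within 2 pixel rows of theirs and sideways within 1 pixel of midway between them.
- **Tag:** it hangs with its hole end up, at the same image rows as the neighbouring tags.
- **Robot:** the wrist force read about zero and the fingers were clear of everything.
- **Stub, jar and bottle:** their patches in the top picture barely changed (about 5 grey levels).

**What did not fully check out:**
- **Tin:** its patch changed more, by 29 grey levels. I think this is the arm's shadow moving off it, but I did not check further. It stood clear of the grasp, and I felt no contact with it.
- **Clip resistance:** the peak I measured going in was only about 3 N, against the stated 9 to 13 N. I sampled only every 3 mm or so, so I may have missed the true peak.
- **Rubber bar:** its travel could not be read directly.

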